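# Find the brush case that rattles and hold it out

## Task

One of the three identical closed metal brush cases has a steel ball left inside: lift the cases and shake or tip them end to end in the air to find the one that rattles, and put any silent case back down flat where it lay. Then hold the rattling case out level above the middle of the round cork mat, about 10 to 20 cm above it, and finish while still holding it there. Do not disturb the other things on the bench.

Things in the scene. Friction and masses are not known exactly. Their poses are not given: they have to be found in the camera images.
- case_0_center (a point): one of three like closed bare-metal cases lying on the bench: box 140 long (x, away from the robot) x 48 wide (y) x 48 mm high (z), 0.14 to 0.82 kg. One of the three, at random whatever its name, holds a loose steel ball (36 mm, 0.19 kg) that rolls end to end (92 mm) and knocks when tipped or shaken lengthwise (tipped 0.13 rad, each knock briefly jolts the wrist moment by 0.4 Nm or more); the others are empty. Point: its centre, 24 mm above its underside
- case_1_center (a point): one of three like closed bare-metal cases lying on the bench: box 140 long (x, away from the robot) x 48 wide (y) x 48 mm high (z), 0.14 to 0.82 kg. One of the three, at random whatever its name, holds a loose steel ball (36 mm, 0.19 kg) that rolls end to end (92 mm) and knocks when tipped or shaken lengthwise (tipped 0.13 rad, each knock briefly jolts the wrist moment by 0.4 Nm or more); the others are empty. Point: its centre, 24 mm above its underside
- case_2_center (a point): one of three like closed bare-metal cases lying on the bench: box 140 long (x, away from the robot) x 48 wide (y) x 48 mm high (z), 0.14 to 0.82 kg. One of the three, at random whatever its name, holds a loose steel ball (36 mm, 0.19 kg) that rolls end to end (92 mm) and knocks when tipped or shaken lengthwise (tipped 0.13 rad, each knock briefly jolts the wrist moment by 0.4 Nm or more); the others are empty. Point: its centre, 24 mm above its underside
- mat: thin round cork mat, 110 mm across, 5 mm thick, fixed on the bench at the far side from the robot. Origin: centre of its underside, on the bench top
- egg_cup_center (a point): small white porcelain cup, 48 mm wide, 42 mm high; a bystander, not to be disturbed. Point: its centre, half-way up
- wood_rib_center (a point): flat kidney-shaped wooden rib, 41 x 94 x 6 mm, lying flat; a bystander. Point: its centre
- grey_cup_center (a point): blue-grey glazed cup without handle, 84 mm wide, 65 mm high; a bystander. Point: its centre, half-way up
Mind the look-alikes: they are no part of the job. Several things have the shape of the mat; the one meant has the colours described above.

How it is judged:
On the way, in this order (a step that is already met when the one before it is completed fails the run):
1. the case with the ball is lifted at least 20 mm off the bench and shaken or tipped so that the ball rolls about inside (over 8 rad/s) (((distance between ball_geom and case_0_center below 0.065 m and height (world z) of case_0_center above 0.044 m and angular speed of ball above 8 rad/s) or (distance between ball_geom and case_1_center below 0.065 m and height (world z) of case_1_center above 0.044 m and angular speed of ball above 8 rad/s) or (distance between ball_geom and case_2_center below 0.065 m and height (world z) of case_2_center above 0.044 m and angular speed of ball above 8 rad/s))).
2. the case with the ball is held out over the mat and the other cases lie on the bench (((distance between ball_geom and case_0_center below 0.065 m and height (world z) of case_0_center between 0.11 and 0.33 m and horizontal distance between case_0_center and mat below 0.045 m and angle between case_0_center's own z axis and vertical below 0.3 rad and contact force between the fingers and case_0 above 1 N and linear speed of each of case_0, case_1, case_2 below 0.05 m/s and distance of each of case_1_center, case_2_center from where it was at the start of the episode below 0.08 m and angle between each of case_1_center, case_2_center's own z axis and vertical below 0.1 rad and height (world z) of each of case_1_center, case_2_center below 0.032 m and contact force between the arm and case_1 below 0.1 N and contact force between the arm and case_2 below 0.1 N) or (distance between ball_geom and case_1_center below 0.065 m and height (world z) of case_1_center between 0.11 and 0.33 m and horizontal distance between case_1_center and mat below 0.045 m and angle between case_1_center's own z axis and vertical below 0.3 rad and contact force between the fingers and case_1 above 1 N and linear speed of each of case_1, case_0, case_2 below 0.05 m/s and distance of each of case_0_center, case_2_center from where it was at the start of the episode below 0.08 m and angle between each of case_0_center, case_2_center's own z axis and vertical below 0.1 rad and height (world z) of each of case_0_center, case_2_center below 0.032 m and contact force between the arm and case_0 below 0.1 N and contact force between the arm and case_2 below 0.1 N) or (distance between ball_geom and case_2_center below 0.065 m and height (world z) of case_2_center between 0.11 and 0.33 m and horizontal distance between case_2_center and mat below 0.045 m and angle between case_2_center's own z axis and vertical below 0.3 rad and contact force between the fingers and case_2 above 1 N and linear speed of each of case_2, case_0, case_1 below 0.05 m/s and distance of each of case_0_center, case_1_center from where it was at the start of the episode below 0.08 m and angle between each of case_0_center, case_1_center's own z axis and vertical below 0.1 rad and height (world z) of each of case_0_center, case_1_center below 0.032 m and contact force between the arm and case_0 below 0.1 N and contact force between the arm and case_1 below 0.1 N))), for 0.2 s.
At the end, for the whole second after the job is handed in: The case with the ball is held still by the fingers over the mat: centre within 45 mm of the mat's centre in plan, 110 to 330 mm above the bench, tilt under 0.3 rad. The other cases lie on the bench within 80 mm of their starts, untouched; cups and rib within 30 mm of theirs (((distance between ball_geom and case_0_center below 0.065 m and height (world z) of case_0_center between 0.11 and 0.33 m and horizontal distance between case_0_center and mat below 0.045 m and angle between case_0_center's own z axis and vertical below 0.3 rad and contact force between the fingers and case_0 above 1 N and linear speed of each of case_0, case_1, case_2 below 0.05 m/s and distance of each of case_1_center, case_2_center from where it was at the start of the episode below 0.08 m and angle between each of case_1_center, case_2_center's own z axis and vertical below 0.1 rad and height (world z) of each of case_1_center, case_2_center below 0.032 m and contact force between the arm and case_1 below 0.1 N and contact force between the arm and case_2 below 0.1 N) or (distance between ball_geom and case_1_center below 0.065 m and height (world z) of case_1_center between 0.11 and 0.33 m and horizontal distance between case_1_center and mat below 0.045 m and angle between case_1_center's own z axis and vertical below 0.3 rad and contact force between the fingers and case_1 above 1 N and linear speed of each of case_1, case_0, case_2 below 0.05 m/s and distance of each of case_0_center, case_2_center from where it was at the start of the episode below 0.08 m and angle between each of case_0_center, case_2_center's own z axis and vertical below 0.1 rad and height (world z) of each of case_0_center, case_2_center below 0.032 m and contact force between the arm and case_0 below 0.1 N and contact force between the arm and case_2 below 0.1 N) or (distance between ball_geom and case_2_center below 0.065 m and height (world z) of case_2_center between 0.11 and 0.33 m and horizontal distance between case_2_center and mat below 0.045 m and angle between case_2_center's own z axis and vertical below 0.3 rad and contact force between the fingers and case_2 above 1 N and linear speed of each of case_2, case_0, case_1 below 0.05 m/s and distance of each of case_0_center, case_1_center from where it was at the start of the episode below 0.08 m and angle between each of case_0_center, case_1_center's own z axis and vertical below 0.1 rad and height (world z) of each of case_0_center, case_1_center below 0.032 m and contact force between the arm and case_0 below 0.1 N and contact force between the arm and case_1 below 0.1 N)) and distance of each of egg_cup_center, wood_rib_center, grey_cup_center from where it was at the start of the episode below 0.03 m); the arm keeps its last pose, push and grip.
It fails at once if a bystander is knocked away (moved over 60 mm) (distance of any of egg_cup_center, wood_rib_center, grey_cup_center from where it was at the start of the episode above 0.06 m).
It also fails if it takes over 69 s, if anything falls off the work surface, if the arm or the gripper's body presses on something with over 40 N, if the wrist force passes 120 N, or if a joint passes its speed limit or range.

## Robot

A 6-joint arm with a two-finger parallel gripper is mounted at the origin on the work surface; the furniture and walls round the work are solid. World frame = base frame: x ahead of the robot, y to its left, z up, the work surface at z = 0. Lengths are in m, angles in rad, forces in N, time in s.
With the tool pointing down it reaches from about 0.425 to 0.95 m from the base axis. Payload 3.5 kg.
Tool frame: the origin (TCP) lies at the very end of the fingers, on their centre line; the grasp point (between the pads) lies 19 mm behind it; x points along the fingers, z is the direction in which the jaws open and shut, and the axes are right-handed (so a half turn about x gives the same grasp; the last joint's range is limited). The gripper opens to 85 mm and grips with 20 to 120 N. Pads are 22 mm wide; open, the fingers measure 114 mm over their backs; the gripper's body (76 mm by 85 mm) begins 54 mm behind the grasp point. The pads swing forward as they close: fully open they stand 13 mm farther back than shut.
Start: joints at [-1.326, 0.286, 1.577, -0, 1.279, -0.15], TCP at [0.26, -0.623, 0.231] pointing down, gripper open.
Joint ranges: [-2.77, 2.77], [-0.9, 2.22], [0.21, 2.48], [-1.53, 4.67], [0.24, 2.81], [-2.84, 2.84]. Speed limits (rad/s): [2.79, 2.79, 3.14, 3.14, 3.14, 3.14].

## Interface

Orientations are given as a unit quaternion [x, y, z, w].
In Python, from plant import ctrl, cams gives the robot as it stands.
- The arm moves only by the tool play_rows, never from a script. Its argument "rows" is a list of rows, each a list of 3 entries, a list of its own where there are three numbers: the opening in per cent of the stroke, from 0 (shut) to 100 (fully open), then the shift along the tool's x, y, z in units of 0.3 m (1.0 is 0.3 m), then the turn, a rotation vector about the tool's x, y, z in units of pi/2 rad (1.0 is pi/2 rad). A call has 1 to 10 rows; each row is the pose to reach, as a shift and turn from the pose commanded when the call began, along the tool's axes at that moment; what a row does not reach only later rows make up. A row lasts 1/12 s, in which the tool goes at most 41.7 mm and 7.16 degrees, less where a joint would pass 70% of its speed; a pose out of reach is approached as far as the arm can. A call with a number of a shift or a turn outside -1 to 1 is refused whole. A call with a gripper value outside its range is refused whole. The fingers move at their own pace and stop on an object; "force" is the grip in N (left out, the last holds). Time passes only in rows, so rows that repeat a pose let the fingers close. It gives the time, the measured TCP pose, the force and the opening at its end, in the units of the state.
- ctrl.get_state(): the state, without advancing time (a new reading comes with each control period).
- cams.read_camera(name): name is "side" or "top" or "wrist"; returns a dict with "color" (384x512x3 uint8, red, green, blue), "fx", "fy", "cx", "cy" (pixels), "view" (4x4, takes a point from world to camera coordinates). Camera axes: x right, y down, z forward; pixel columns grow to the right and rows downward; lengths in m; the calibration is good to about 2 mm. The wrist camera is an equidistant fisheye: a pixel r from the principal point sees the ray r / f radians off the axis. A picture is of the moment at which its call begins. There is no depth.
- ctrl.sign_off(): hands the job in, once; it reports no verdict.
The state is a dict: "time": time; "qpos": joint angles; "dq": joint speeds; "joint_efforts": joint torques, N m; "eef_pos": TCP position; "tcp_rot": TCP orientation; "contact_force": force on the tool from outside, world axes, zero at the start; "wrist_torque": the same for the moment, N m; "opening": opening from 0.0 (shut) to 1.0 (fully open).
Only numpy, scipy, OpenCV 4.12 (cv2) and the standard library are available. Lean on these libraries where they do the work, as an engineer would, in place of code of your own. Each camera call takes 0.05 s, during which the arm holds its last target. There are 200 camera calls.

## Working session

There is one attempt and no reset: what is moved stays moved. The work goes in short steps, Python scripts to look and compute and a tool call to move; the robot and the scene stay as the last step left them, time stands still between calls to the robot, and variables do not carry over. Pictures are saved under pics/ and viewed, about 8 in all and at most 12, crops included, and the job is handed in when it is done.

Besides the shell and the picture viewer there is one more tool, called as name([rows], argument=value, ...), one row to a line, values as JSON. play_rows: Moves the arm, as the interface text tells. Shifts and turns lie within -1 to 1; 1 stands for 0.3 m of shift or pi/2 rad of turn. Its arguments: {"type":"object","properties":{"rows":{"type":"array"},"force":{"type":"number"}},"required":["rows"]}

```bash
mkdir -p pics
cat > h.py <<'E'
import numpy as np,cv2,json
from plant import ctrl,cams
from scipy.spatial.transform import Rotation as R
def snap(n,f,crop=None,s=1):
    c=cams.read_camera(n); im=c["color"][:,:,::-1]
    np.savez('pics/'+f+'.npz',**{k:np.array(c[k]) for k in c})
    if crop: im=im[crop[1]:crop[3],crop[0]:crop[2]]
    cv2.imwrite('pics/'+f+'.png',cv2.resize(im,None,fx=s,fy=s,interpolation=cv2.INTER_CUBIC)); return c
def ray(f,u,v,z):
    c=np.load('pics/'+f+'.npz'); V=c['view']
    d=np.array([(u-c['cx'])/c['fx'],(v-c['cy'])/c['fy'],1.])
    o=-V[:3,:3].T@V[:3,3]; w=V[:3,:3].T@d
    return o+w*(z-o[2])/w[2]
E
python3 - <<'E'
from h import *
snap('top','top0',s=1.5); snap('side','side0',s=1.5)
s=ctrl.get_state(); print({k:np.round(v,3) for k,v in s.items()})
print(R.from_quat(s['tcp_rot']).as_matrix().round(3))
E
```

```text
{'time': np.float64(0.1), 'qpos': array([-1.326,  0.287,  1.578, -0.   ,  1.279, -0.15 ]), 'dq': array([ 0.   , -0.002, -0.004, -0.002,  0.001, -0.   ]), 'joint_efforts': array([ 1.0000e-03, -4.0729e+01, -2.9370e+01, -0.0000e+00,  3.0000e-03,
        0.0000e+00]), 'eef_pos': array([ 0.26 , -0.622,  0.23 ]), 'tcp_rot': array([ 0.393,  0.589, -0.392,  0.588]), 'contact_force': array([ 0.078, -1.   ,  0.585]), 'wrist_torque': array([-0.054, -0.004,  0.013]), 'opening': np.float64(1.002)}
[[-0.001  0.923  0.385]
 [ 0.002  0.385 -0.923]
 [-1.     0.    -0.002]]
```

View pics/top0.png

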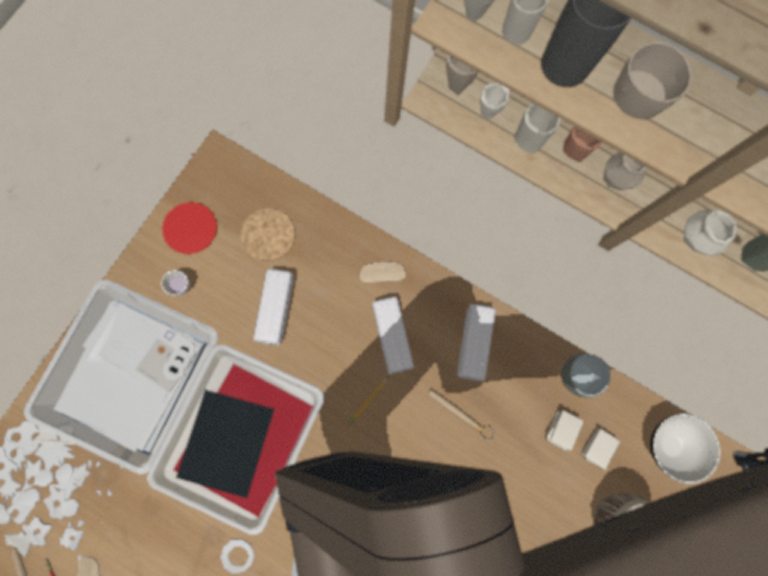

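View pics/side0.png

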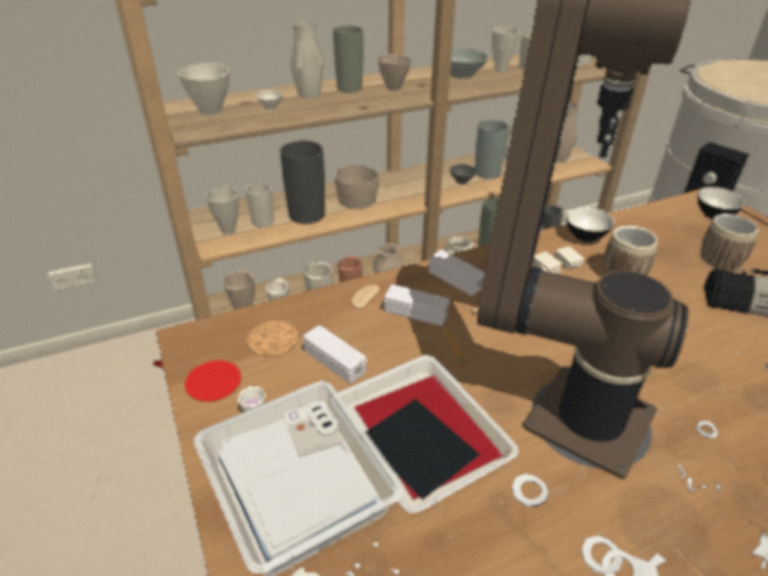

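Top view (1.5x): three cases at (273,306), (393,335) and (477,342). There are two mat-shaped discs: red at (190,228) and speckled cork at (268,234), and the cork one fits the description. The rib is at (383,272), the egg cup at (175,283) and the grey cup at (586,375). I'll confirm with an enlarged crop.

Run:
```python
from h import *
im=np.load('pics/top0.npz')['color'][:,:,::-1]
im=im[125:275,100:340].astype(float)/255
cv2.imwrite('pics/crop.png',(cv2.resize(im**0.6,None,fx=3.3333,fy=3.3333,interpolation=cv2.INTER_CUBIC).clip(0,1)*255))
for n,u,v,z in [('mat',268,234,.005),('red',190,228,.003),('A',273,306,.04),('B',393,335,.04),('C',477,342,.04),('rib',383,272,.006),('egg',175,283,.03),('grey',586,375,.05)]:
    print(n,ray('top0',u/1.5,v/1.5,z).round(3))
V=np.load('pics/top0.npz')['view'];print((-V[:3,:3].T@V[:3,3]).round(3))
```

```text
mat [0.639 0.189 0.005]
red [0.647 0.348 0.003]
A [0.486 0.165 0.04 ]
B [ 0.436 -0.067  0.04 ]
C [ 0.427 -0.229  0.04 ]
rib [ 0.567 -0.046  0.006]
egg [0.527 0.358 0.03 ]
grey [ 0.369 -0.434  0.05 ]
[ 0.321 -0.015  1.104][ WARN:0@0.392] global loadsave.cpp:1063 imwrite_ Unsupported depth image for selected encoder is fallbacked to CV_8U.
```

View pics/crop.png

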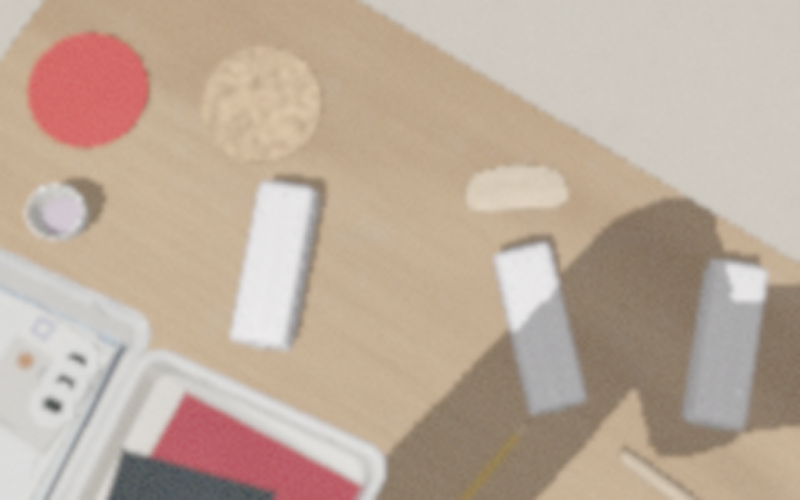

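The crop confirms the speckled cork disc at crop (262,103) is the mat; the red one is the look-alike. Next, centres and yaws from the top-face corners.

Run:
```python
from h import *
C={'A':[(262,182),(314,187),(289,348),(233,342)],'B':[(497,254),(549,243),(585,402),(530,413)],'C':[(710,262),(766,267),(744,430),(684,420)]}
s=ctrl.get_state();M=R.from_quat(s['tcp_rot']).as_matrix()
for n,q in C.items():
    P=np.array([ray('top0',100+u/3.3333,125+v/3.3333,.048) for u,v in q])
    c=P.mean(0); d=(P[0]+P[1]-P[2]-P[3])/2; w=(P[0]+P[3]-P[1]-P[2])/2
    y=np.arctan2(d[1],d[0])
    print(n,c.round(3),np.linalg.norm(d).round(3),np.linalg.norm(w).round(3),'yaw',y.round(3),'rel tool',(M.T@(np.append(c[:2],.2)-s['eef_pos'])).round(3))
print(ray('top0',100+262/3.3333,125+103/3.3333,.005))
```

```text
A [0.484 0.162 0.048] 0.14 0.046 yaw -0.105 rel tool [ 0.032  0.509 -0.638]
B [ 0.436 -0.067  0.048] 0.139 0.047 yaw 0.234 rel tool [ 0.031  0.377 -0.445]
C [ 0.426 -0.227  0.048] 0.14 0.05 yaw -0.156 rel tool [ 0.031  0.306 -0.301]
[0.63901283 0.18960734 0.005     ]
```

```bash
cat >> h.py <<'E'
def plan(p,yaw):
    s=ctrl.get_state(); M=R.from_quat(s['tcp_rot']).as_matrix()
    T=np.array([[0,np.cos(yaw),np.sin(yaw)],[0,np.sin(yaw),-np.cos(yaw)],[-1,0,0]])
    d=M.T@(np.array(p)-s['eef_pos'])
    r=R.from_matrix(M.T@T).as_rotvec()
    print('t',round(float(s['time']),2),'pos',s['eef_pos'].round(4),'open',round(float(s['opening']),3),'F',s['contact_force'].round(2),'M',s['wrist_torque'].round(3))
    print('shift',(d/.3).round(3),'turn',(r/(np.pi/2)).round(3))
E
python3 -c "
from h import *
plan([.426,-.227,.16],-.156)"
```

```text
t 0.1 pos [ 0.2595 -0.6225  0.23  ] open 1.002 F [ 0.08 -1.    0.58] M [-0.054 -0.004  0.013]
shift [ 0.236  1.019 -1.003] turn [ 0.351 -0.001  0.   ]
```

play_rows([
  [100, [0.1, 0.25, -0.25], [0.08, 0, 0]],
  [100, [0.15, 0.5, -0.5], [0.16, 0, 0]],
  [100, [0.2, 0.75, -0.75], [0.25, 0, 0]],
  [100, [0.236, 1.0, -1.0], [0.351, 0, 0]],
  [100, [0.236, 1.0, -1.0], [0.351, 0, 0]],
  [100, [0.236, 1.0, -1.0], [0.351, 0, 0]],
  [100, [0.236, 1.0, -1.0], [0.351, 0, 0]],
  [100, [0.236, 1.0, -1.0], [0.351, 0, 0]],
  [100, [0.236, 1.0, -1.0], [0.351, 0, 0]],
  [100, [0.236, 1.0, -1.0], [0.351, 0, 0]],
])

```text
time: 0.93
eef_pos: [0.416, -0.2412, 0.1619]
tcp_rot: [0.538, 0.459, -0.538, 0.459]
contact_force: [0.4, -0.2, 0.3]
opening: 0.998
```

```bash
python3 -c "
from h import *
plan([.426,-.227,.010],-.156)
snap('wrist','w1',s=1.3)"
```

```text
t 0.93 pos [ 0.416  -0.2412  0.1619] open 0.998 F [ 0.4  -0.22  0.32] M [-0.031 -0.056 -0.002]
shift [ 0.506  0.026 -0.052] turn [-0.001 -0.     0.   ]
```

View pics/w1.png

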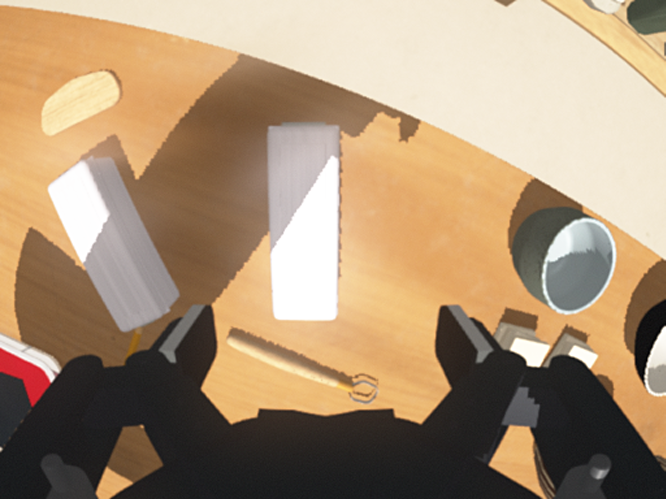

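The wrist view shows the case aligned, at about (305,222), with the finger centre about 16 mm to its right. That agrees with the plan. Descending and gripping.

play_rows([
  [100, [0.1, 0.026, -0.052], [0, 0, 0]],
  [100, [0.2, 0.026, -0.052], [0, 0, 0]],
  [100, [0.3, 0.026, -0.052], [0, 0, 0]],
  [100, [0.4, 0.026, -0.052], [0, 0, 0]],
  [100, [0.46, 0.026, -0.052], [0, 0, 0]],
  [100, [0.506, 0.026, -0.052], [0, 0, 0]],
  [100, [0.506, 0.026, -0.052], [0, 0, 0]],
  [0, [0.506, 0.026, -0.052], [0, 0, 0]],
  [0, [0.506, 0.026, -0.052], [0, 0, 0]],
  [0, [0.506, 0.026, -0.052], [0, 0, 0]],
], force=80)

```text
time: 1.82
eef_pos: [0.427, -0.2296, 0.0121]
tcp_rot: [0.538, 0.459, -0.537, 0.46]
contact_force: [1.2, 9.6, 7.9]
opening: 0.602
```

play_rows([
  [0, [0, 0, 0], [0, 0, 0]],
  [0, [0, 0, 0], [0, 0, 0]],
  [0, [0, 0, 0], [0, 0, 0]],
  [0, [0, 0, 0], [0, 0, 0]],
])

```text
time: 2.15
eef_pos: [0.4273, -0.2296, 0.0125]
tcp_rot: [0.538, 0.458, -0.537, 0.46]
contact_force: [0.1, 2.1, 5.9]
opening: 0.552
```

```bash
python3 -c "
from h import *
plan([.426,-.227,.16],-.156)"
```

```text
t 2.15 pos [ 0.4273 -0.2296  0.0125] open 0.552 F [0.09 2.06 5.88] M [ 0.775  0.021 -0.002]
shift [-0.492 -0.004 -0.008] turn [-0.001  0.    -0.002]
```

play_rows([
  [0, [-0.05, 0, 0], [0, 0, 0]],
  [0, [-0.12, 0, 0], [0, 0, 0]],
  [0, [-0.2, 0, 0], [0, 0, 0]],
  [0, [-0.28, 0, 0], [0, 0, 0]],
  [0, [-0.36, 0, 0], [0, 0, 0]],
  [0, [-0.4, 0, 0], [0, 0, 0]],
  [0, [-0.4, 0, 0], [0, 0, 0]],
  [0, [-0.4, 0, 0], [0, 0, 0]],
  [0, [-0.4, 0, 0], [0, 0, 0]],
])

```text
time: 2.9
eef_pos: [0.4247, -0.2281, 0.1285]
tcp_rot: [-0.537, -0.461, 0.538, -0.458]
contact_force: [-0.1, -0.5, -6.8]
opening: 0.549
```

```bash
python3 -c "
from h import *
plan([.426,-.227,.13],-.156)"
```

```text
t 2.9 pos [ 0.4247 -0.2281  0.1285] open 0.549 F [-0.05 -0.54 -6.82] M [-0.013 -0.035  0.009]
shift [-0.005  0.004 -0.004] turn [-0.    -0.001  0.002]
```

play_rows([
  [0, [0, 0, 0], [0, 0, 0.08]],
  [0, [0, 0, 0], [0, 0, 0.16]],
  [0, [0, 0, 0], [0, 0, 0.2]],
  [0, [0, 0, 0], [0, 0, 0.2]],
  [0, [0, 0, 0], [0, 0, 0.2]],
  [0, [0, 0, 0], [0, 0, 0.2]],
  [0, [0, 0, 0], [0, 0, 0.2]],
  [0, [0, 0, 0], [0, 0, 0.2]],
])

```text
time: 3.57
eef_pos: [0.4268, -0.2294, 0.1309]
tcp_rot: [0.603, 0.37, -0.459, 0.538]
contact_force: [0.9, -0.9, -6.0]
opening: 0.55
```

```bash
python3 -c "
from h import *
plan([.426,-.227,.13],-.156)"
```

```text
t 3.57 pos [ 0.4268 -0.2294  0.1309] open 0.55 F [ 0.94 -0.86 -5.97] M [0.134 0.75  0.009]
shift [ 0.002 -0.005 -0.008] turn [ 0.   0.  -0.2]
```

play_rows([
  [0, [0, 0, 0], [0, 0, -0.06]],
  [0, [0, 0, 0], [0, 0, -0.12]],
  [0, [0, 0, 0], [0, 0, -0.18]],
  [0, [0, 0, 0], [0, 0, -0.2]],
  [0, [0, 0, 0], [0, 0, -0.2]],
  [0, [0, 0, 0], [0, 0, -0.2]],
  [0, [0, 0, 0], [0, 0, -0.2]],
  [0, [0, 0, 0], [0, 0, -0.2]],
])

```text
time: 4.23
eef_pos: [0.4257, -0.2289, 0.1305]
tcp_rot: [0.538, 0.459, -0.538, 0.459]
contact_force: [4.2, -1.9, -7.3]
opening: 0.549
```

```bash
python3 -c "
from h import *
plan([.426,-.227,.13],-.156)"
```

```text
t 4.23 pos [ 0.4257 -0.2289  0.1305] open 0.549 F [ 4.21 -1.88 -7.27] M [0.096 0.471 0.029]
shift [ 0.002 -0.    -0.006] turn [-0.001 -0.    -0.   ]
```

play_rows([
  [0, [0, 0, 0], [0, 0, -0.08]],
  [0, [0, 0, 0], [0, 0, -0.16]],
  [0, [0, 0, 0], [0, 0, -0.2]],
  [0, [0, 0, 0], [0, 0, -0.2]],
  [0, [0, 0, 0], [0, 0, -0.2]],
  [0, [0, 0, 0], [0, 0, -0.2]],
  [0, [0, 0, 0], [0, 0, -0.2]],
  [0, [0, 0, 0], [0, 0, -0.2]],
])

```text
time: 4.9
eef_pos: [0.4255, -0.2291, 0.1309]
tcp_rot: [-0.46, -0.537, 0.603, -0.37]
contact_force: [4.5, -0.4, -8.7]
opening: 0.553
```

```bash
python3 -c "
from h import *
plan([.426,-.227,.13],-.156)"
```

```text
t 4.9 pos [ 0.4255 -0.2291  0.1309] open 0.553 F [ 4.51 -0.36 -8.74] M [0.066 0.269 0.049]
shift [ 0.003  0.001 -0.007] turn [-0.001 -0.     0.199]
```

play_rows([
  [0, [0, 0, 0], [0, 0, 0.06]],
  [0, [0, 0, 0], [0, 0, 0.12]],
  [0, [0, 0, 0], [0, 0, 0.18]],
  [0, [0, 0, 0], [0, 0, 0.2]],
  [0, [0, 0, 0], [0, 0, 0.2]],
  [0, [0, 0, 0], [0, 0, 0.2]],
  [0, [0, 0, 0], [0, 0, 0.2]],
  [0, [0, 0, 0], [0, 0, 0.2]],
])

```text
time: 5.57
eef_pos: [0.4265, -0.2293, 0.1309]
tcp_rot: [-0.537, -0.459, 0.538, -0.459]
contact_force: [3.5, -1.1, -5.6]
opening: 0.55
```

```bash
python3 -c "
from h import *
plan([.426,-.227,.13],-.156)"
```

```text
t 5.57 pos [ 0.4265 -0.2293  0.1309] open 0.55 F [ 3.51 -1.05 -5.58] M [ 0.004  0.37  -0.083]
shift [ 0.003 -0.003 -0.007] turn [-0.  0.  0.]
```

```bash
cat >> h.py <<'E'
def samp(n):
    for i in range(n):
        cams.read_camera('wrist'); s=ctrl.get_state()
        M=R.from_quat(s['tcp_rot']).as_matrix()
        print(round(float(s['time']),2),s['contact_force'].round(1),'Mtool',(M.T@s['wrist_torque']).round(2),'Mw',s['wrist_torque'].round(2))
E
python3 -c "
from h import *
samp(8)"
```

```text
5.62 [ 3.6 -2.  -7.6] Mtool [-0.01 -0.01 -1.27] Mw [0.19 1.26 0.01]
5.67 [-5.9  1.4 -5.4] Mtool [-0.06 -0.    0.79] Mw [-0.12 -0.78  0.06]
5.72 [-2.5  0.2 -5.6] Mtool [-0.05  0.07  1.01] Mw [-0.09 -1.01  0.05]
5.77 [ 7.1 -2.2 -6.8] Mtool [ 0.03 -0.04 -1.06] Mw [ 0.12  1.05 -0.03]
5.82 [-1.3 -0.2 -7.3] Mtool [ 0.04 -0.   -0.75] Mw [ 0.12  0.74 -0.04]
5.87 [-6.2  2.8 -5.3] Mtool [-0.01  0.03  1.28] Mw [-0.17 -1.27  0.01]
5.92 [ 1.5 -0.7 -5.5] Mtool [-0.02 -0.03  0.28] Mw [-0.07 -0.27  0.02]
5.97 [ 5.7 -1.8 -7.8] Mtool [ 0.09 -0.04 -1.37] Mw [ 0.18  1.35 -0.09]
```

play_rows([
  [0, [0, 0, 0], [0, 0, 0.07]],
  [0, [0, 0, 0], [0, 0, 0.12]],
])

```text
time: 6.13
eef_pos: [0.4267, -0.2293, 0.1309]
tcp_rot: [0.579, 0.406, -0.491, 0.509]
contact_force: [-0.5, 0.6, -6.6]
opening: 0.548
```

```bash
python3 -c "
from h import *
samp(12)"
```

```text
6.18 [ 0.1  2.2 -8.2] Mtool [ 0.02  0.14 -0.26] Mw [0.18 0.24 0.01]
6.23 [-0.8  0.5 -6.1] Mtool [-0.01  0.02 -0.24] Mw [0.06 0.23 0.01]
6.28 [-0.4 -1.2 -5.9] Mtool [-0.03  0.03 -0.16] Mw [0.05 0.16 0.03]
6.33 [ 0.9 -0.4 -7.2] Mtool [-0.02 -0.07 -0.15] Mw [-0.05  0.16  0.01]
6.38 [ 0.1  0.5 -6.5] Mtool [-0.   -0.03 -0.25] Mw [ 0.01  0.25 -0.  ]
6.43 [ 0.5 -0.6 -6. ] Mtool [-0.04  0.01 -0.13] Mw [0.02 0.12 0.04]
6.48 [ 0.8  0.1 -5.7] Mtool [ 0.04  0.   -0.24] Mw [ 0.04  0.23 -0.04]
6.53 [ 0.1  1.  -6.2] Mtool [ 0.05  0.04 -0.23] Mw [ 0.08  0.22 -0.04]
6.58 [-1.1 -0.  -6.4] Mtool [-0.04  0.   -0.21] Mw [0.03 0.21 0.04]
6.63 [-0.3 -0.5 -6.2] Mtool [ 0.06 -0.02 -0.18] Mw [ 0.02  0.18 -0.06]
6.68 [-0.2  0.2 -5.6] Mtool [ 0.    0.01 -0.16] Mw [ 0.04  0.15 -0.  ]
6.73 [ 0.3  0.1 -6. ] Mtool [-0.02  0.01 -0.2 ] Mw [0.03 0.19 0.02]
```

play_rows([
  [0, [0, 0, 0], [0, 0, -0.07]],
  [0, [0, 0, 0], [0, 0, -0.14]],
  [0, [0, 0, 0], [0, 0, -0.2]],
  [0, [0, 0, 0], [0, 0, -0.24]],
])

```text
time: 7.07
eef_pos: [0.4278, -0.2299, 0.1314]
tcp_rot: [-0.491, -0.508, 0.579, -0.407]
contact_force: [0.6, 0.6, -6.1]
opening: 0.549
```

```bash
python3 -c "
from h import *
samp(12)"
```

```text
7.12 [ 1.3 -0.1 -5.9] Mtool [ 0.02 -0.06  0.41] Mw [-0.12 -0.39 -0.  ]
7.17 [ 0.8 -0.2 -6.7] Mtool [-0.01  0.03  0.32] Mw [-0.02 -0.32 -0.  ]
7.22 [-0.6  0.3 -5.6] Mtool [-0.01 -0.02  0.24] Mw [-0.05 -0.23  0.01]
7.27 [ 0.1 -0.4 -7.3] Mtool [-0.   -0.04  0.24] Mw [-0.08 -0.23  0.01]
7.32 [-0.4  0.3 -6.3] Mtool [-0.01 -0.06  0.21] Mw [-0.09 -0.2   0.02]
7.37 [ 0.4 -0.3 -6.8] Mtool [0.02 0.04 0.18] Mw [ 0.01 -0.18 -0.02]
7.42 [ 1.3 -0.  -5.1] Mtool [-0.03  0.1   0.21] Mw [ 0.07 -0.22  0.01]
7.47 [-0.  -0.9 -6.3] Mtool [-0.06  0.01  0.16] Mw [-0.   -0.16  0.06]
7.52 [ 0.2  0.1 -7.2] Mtool [-0.02  0.04  0.14] Mw [ 0.02 -0.15  0.02]
7.57 [ 0.6  0.3 -7.3] Mtool [-0.01 -0.03  0.14] Mw [-0.05 -0.14  0.01]
7.62 [ 0.8  0.2 -6.3] Mtool [-0.02 -0.    0.13] Mw [-0.02 -0.13  0.02]
7.67 [ 0.3  0.  -6.4] Mtool [0.04 0.01 0.18] Mw [-0.03 -0.18 -0.04]
```

play_rows([
  [0, [0, 0, 0], [0, 0, 0.03]],
  [0, [0, 0, 0], [0, 0, 0.06]],
  [0, [0, 0, 0], [0, 0, 0.09]],
  [0, [0, 0, 0], [0, 0, 0.12]],
])

```text
time: 8.0
eef_pos: [0.4258, -0.2291, 0.1308]
tcp_rot: [0.538, 0.459, -0.537, 0.46]
contact_force: [0.4, -0.8, -6.6]
opening: 0.545
```

```bash
python3 -c "
from h import *
samp(12)"
```

```text
8.05 [ 0.2  0.9 -7.5] Mtool [ 0.06  0.08 -0.19] Mw [ 0.11  0.18 -0.05]
8.1 [ 0.1 -0.2 -6.3] Mtool [ 0.01  0.01 -0.12] Mw [ 0.03  0.12 -0.01]
8.15 [-1.2 -0.1 -5.2] Mtool [-0.02 -0.02 -0.06] Mw [-0.01  0.06  0.02]
8.2 [-0.2  0.8 -5.9] Mtool [-0.02  0.   -0.08] Mw [0.02 0.08 0.02]
8.25 [ 0.1  0.1 -5.7] Mtool [ 0.04 -0.02 -0.06] Mw [-0.01  0.06 -0.04]
8.3 [-0.2  0.5 -6.3] Mtool [ 0.01 -0.03 -0.07] Mw [-0.01  0.07 -0.01]
8.35 [ 0.3  0.2 -6.8] Mtool [ 0.03  0.03 -0.06] Mw [ 0.04  0.05 -0.03]
8.4 [ 0.1 -0.6 -6.7] Mtool [-0.02 -0.07 -0.08] Mw [-0.05  0.09  0.02]
8.45 [ 0.2  1.  -6.6] Mtool [-0.01 -0.04 -0.1 ] Mw [-0.03  0.11  0.01]
8.5 [-0.4 -0.2 -6.4] Mtool [ 0.02  0.05 -0.04] Mw [ 0.06  0.03 -0.02]
8.55 [ 0.   0.3 -5.9] Mtool [-0.02 -0.02 -0.07] Mw [-0.01  0.07  0.02]
8.6 [ 0.7 -0.3 -6.5] Mtool [ 0.02  0.02 -0.06] Mw [ 0.03  0.06 -0.02]
```

play_rows([
  [0, [0, 0, 0], [0, 0, 0.05]],
  [0, [0, 0, 0], [0, 0, 0.1]],
  [0, [0, 0, 0], [0, 0, 0.14]],
  [0, [0, 0, 0], [0, 0, 0.14]],
  [0, [0, 0, 0], [0, 0, 0.14]],
  [0, [0, 0, 0], [0, 0, 0.14]],
  [0, [0, 0, 0], [0, 0, 0.14]],
  [0, [0, 0, 0], [0, 0, 0.14]],
  [0, [0, 0, 0], [0, 0, 0.14]],
  [0, [0, 0, 0], [0, 0, 0.14]],
])

```text
time: 9.43
eef_pos: [0.4265, -0.2292, 0.1308]
tcp_rot: [0.585, 0.398, -0.484, 0.516]
contact_force: [-0.9, -0.0, -6.1]
opening: 0.546
```

play_rows([
  [0, [0, 0, 0], [0, 0, -0.03]],
  [0, [0, 0, 0], [0, 0, -0.06]],
  [0, [0, 0, 0], [0, 0, -0.09]],
  [0, [0, 0, 0], [0, 0, -0.12]],
  [0, [0, 0, 0], [0, 0, -0.14]],
  [0, [0, 0, 0], [0, 0, -0.14]],
])

```text
time: 9.93
eef_pos: [0.4275, -0.2297, 0.1311]
tcp_rot: [0.538, 0.459, -0.537, 0.46]
contact_force: [0.2, -0.2, -6.6]
opening: 0.547
```

```bash
python3 -c "
from h import *
samp(12)"
```

```text
9.98 [ 0.   0.4 -6.8] Mtool [-0.    0.01  0.1 ] Mw [-0.  -0.1  0. ]
10.03 [-0.1  0.1 -5.9] Mtool [ 0.03 -0.01  0.06] Mw [-0.02 -0.06 -0.03]
10.08 [-0.5  0.2 -6.2] Mtool [0.03 0.02 0.04] Mw [ 0.02 -0.05 -0.03]
10.13 [-1.  -0.3 -5.9] Mtool [ 0.01 -0.    0.04] Mw [-0.01 -0.04 -0.01]
10.18 [-1.1  0.1 -5.5] Mtool [-0.01  0.    0.07] Mw [-0.01 -0.07  0.01]
10.23 [ 0.1  1.3 -6.5] Mtool [ 0.05 -0.06  0.07] Mw [-0.07 -0.06 -0.05]
10.28 [-0.3  0.1 -6.1] Mtool [-0.04 -0.    0.1 ] Mw [-0.02 -0.1   0.04]
10.33 [ 0.9 -0.2 -6.6] Mtool [-0.02 -0.02  0.06] Mw [-0.03 -0.06  0.02]
10.38 [-0.4 -0.6 -5.9] Mtool [-0.   -0.04  0.11] Mw [-0.06 -0.1   0.  ]
10.43 [ 0.2  0.  -6.2] Mtool [ 0.   -0.02  0.03] Mw [-0.02 -0.03 -0.  ]
10.48 [-0.  -0.3 -6.1] Mtool [0.02 0.02 0.08] Mw [ 0.01 -0.08 -0.02]
10.53 [-0.1  0.5 -6.9] Mtool [-0.03 -0.    0.07] Mw [-0.01 -0.07  0.03]
```

Level moment after tipping one way versus the other differs by about 0.14 Nm, close to the 0.17 Nm a ball moving end to end would give. To confirm, I'll tilt quickly and sample through the roll.

play_rows([
  [0, [0, 0, 0], [0, 0, -0.079]],
])

```text
time: 10.62
eef_pos: [0.4229, -0.2276, 0.1298]
tcp_rot: [-0.508, -0.493, 0.566, -0.423]
contact_force: [-0.5, 0.9, -6.6]
opening: 0.551
```

```bash
python3 -c "
from h import *
samp(16)"
```

```text
10.67 [ 3.9 -2.9 -6.4] Mtool [-0.04 -0.12  0.55] Mw [-0.2  -0.52  0.05]
10.72 [ 0.4  0.3 -7.4] Mtool [-0.01  0.03  0.34] Mw [-0.02 -0.34  0.01]
10.77 [-0.2  0.3 -5.7] Mtool [0.01 0.03 0.25] Mw [-0.01 -0.26 -0.02]
10.82 [-0.2 -0.4 -6.1] Mtool [-0.04 -0.02  0.21] Mw [-0.05 -0.21  0.04]
10.87 [ 0.5  0.9 -5.6] Mtool [-0.    0.02  0.15] Mw [-0.01 -0.15 -0.  ]
10.92 [ 0.7  0.2 -6.4] Mtool [ 0.03 -0.05  0.22] Mw [-0.08 -0.21 -0.03]
10.97 [-1.  -0.6 -5.9] Mtool [-0.02 -0.02  0.21] Mw [-0.05 -0.2   0.03]
11.02 [-0.4 -0.5 -6.2] Mtool [-0.02 -0.09  0.12] Mw [-0.1  -0.1   0.03]
11.07 [-0.2  0.3 -5.8] Mtool [ 0.01 -0.03  0.12] Mw [-0.05 -0.11 -0.01]
11.12 [ 0.2  0.2 -7. ] Mtool [ 0.01 -0.    0.15] Mw [-0.03 -0.15 -0.01]
11.17 [ 0.9 -0.5 -6.6] Mtool [0.02 0.05 0.12] Mw [ 0.03 -0.13 -0.02]
11.22 [-1.4  0.8 -5.7] Mtool [-0.06  0.09  0.1 ] Mw [ 0.08 -0.11  0.05]
11.27 [-0.   0.4 -6.5] Mtool [-0.04 -0.03  0.19] Mw [-0.05 -0.19  0.05]
11.32 [-0.6 -1.1 -6.1] Mtool [-0.05  0.04  0.14] Mw [ 0.02 -0.15  0.05]
11.37 [-1.3  0.5 -4.9] Mtool [-0.05 -0.01  0.16] Mw [-0.03 -0.16  0.05]
11.42 [-0.7  0.8 -6.3] Mtool [0.05 0.04 0.16] Mw [ 0.01 -0.16 -0.05]
```

play_rows([
  [0, [0, 0, 0], [0, 0, 0.079]],
  [0, [0, 0, 0], [0, 0, 0.158]],
])

```text
time: 11.58
eef_pos: [0.4273, -0.2296, 0.131]
tcp_rot: [0.565, 0.424, -0.507, 0.494]
contact_force: [0.6, 1.4, -6.2]
opening: 0.55
```

```bash
python3 -c "
from h import *
samp(16)"
```

```text
11.63 [-1.7  2.4 -8.8] Mtool [ 0.02  0.25 -0.31] Mw [0.3  0.27 0.01]
11.68 [-0.7  0.6 -7.6] Mtool [-0.02  0.02 -0.38] Mw [0.08 0.37 0.02]
11.73 [ 0.5 -0.2 -6.5] Mtool [-0.04  0.04 -0.29] Mw [0.08 0.28 0.04]
11.78 [-0.3 -0.2 -5.1] Mtool [-0.02 -0.03 -0.23] Mw [0.   0.23 0.02]
11.83 [ 0.  -0.4 -6.3] Mtool [ 0.02 -0.01 -0.14] Mw [ 0.02  0.14 -0.02]
11.88 [ 0.1  0.  -5.7] Mtool [-0.    0.04 -0.17] Mw [0.06 0.16 0.  ]
11.93 [-0.3 -0.3 -6.2] Mtool [ 0.06 -0.02 -0.14] Mw [ 0.01  0.14 -0.06]
11.98 [-0.1 -0.6 -6.1] Mtool [ 0.03 -0.01 -0.11] Mw [ 0.01  0.11 -0.04]
12.03 [ 0.1  0.5 -6.3] Mtool [ 0.06  0.   -0.12] Mw [ 0.03  0.12 -0.06]
12.08 [-0.8 -0.2 -6.6] Mtool [ 0.01  0.01 -0.13] Mw [ 0.03  0.13 -0.01]
12.13 [-0.1 -0.3 -5.6] Mtool [-0.02 -0.03 -0.1 ] Mw [-0.01  0.11  0.01]
12.18 [-0.1 -0.5 -5.8] Mtool [-0.02  0.04 -0.1 ] Mw [0.05 0.09 0.02]
12.23 [-0.6  0.3 -6.9] Mtool [-0.04  0.01 -0.05] Mw [0.01 0.05 0.04]
12.28 [-0.2 -1.  -5.4] Mtool [ 0.01  0.02 -0.15] Mw [ 0.05  0.15 -0.01]
12.33 [ 0.5 -0.2 -7.2] Mtool [ 0.03 -0.04 -0.11] Mw [-0.02  0.12 -0.03]
12.38 [ 0.2  0.3 -6.1] Mtool [ 0.02  0.   -0.07] Mw [ 0.02  0.07 -0.02]
```

play_rows([
  [0, [0, 0, 0], [0, 0, -0.04]],
  [0, [0, 0, 0], [0, 0, -0.079]],
  [0, [0, 0, 0], [0, 0, -0.079]],
  [0, [0, 0, 0], [0, 0, -0.079]],
])

```text
time: 12.72
eef_pos: [0.4268, -0.2293, 0.1308]
tcp_rot: [0.538, 0.459, -0.537, 0.46]
contact_force: [3.7, -1.1, -6.8]
opening: 0.548
```

```bash
python3 -c "
from h import *
samp(3)
plan([.427,-.2296,.0125],-.156)"
```

```text
12.77 [-2.6  0.8 -7.2] Mtool [0.02 0.01 0.05] Mw [ 0.   -0.05 -0.02]
12.82 [-2.5  1.1 -6.7] Mtool [-0.04  0.03  1.03] Mw [-0.13 -1.03  0.04]
12.87 [ 3.5 -0.4 -6.2] Mtool [ 0.02  0.04 -0.22] Mw [ 0.07  0.21 -0.02]
t 12.87 pos [ 0.4258 -0.2289  0.1305] open 0.549 F [ 3.53 -0.42 -6.22] M [ 0.07   0.208 -0.021]
shift [0.393 0.004 0.002] turn [-0. -0. -0.]
```

play_rows([
  [0, [0.1, 0, 0], [0, 0, 0]],
  [0, [0.2, 0, 0], [0, 0, 0]],
  [0, [0.28, 0, 0], [0, 0, 0]],
  [0, [0.34, 0, 0], [0, 0, 0]],
  [0, [0.38, 0, 0], [0, 0, 0]],
  [0, [0.396, 0, 0], [0, 0, 0]],
  [0, [0.396, 0, 0], [0, 0, 0]],
  [100, [0.396, 0, 0], [0, 0, 0]],
  [100, [0.396, 0, 0], [0, 0, 0]],
  [100, [0.396, 0, 0], [0, 0, 0]],
])

```text
time: 13.7
eef_pos: [0.4274, -0.2303, 0.0135]
tcp_rot: [0.538, 0.458, -0.537, 0.461]
contact_force: [-0.3, -0.5, 0.0]
opening: 0.942
```

play_rows([
  [100, [0, 0, 0], [0, 0, 0]],
  [100, [0, 0, 0], [0, 0, 0]],
  [100, [-0.1, 0, 0], [0, 0, 0]],
  [100, [-0.23, 0, 0], [0, 0, 0]],
  [100, [-0.36, 0, 0], [0, 0, 0]],
  [100, [-0.45, 0, 0], [0, 0, 0]],
  [100, [-0.45, 0, 0], [0, 0, 0]],
  [100, [-0.45, 0, 0], [0, 0, 0]],
])

```text
time: 14.37
eef_pos: [0.4274, -0.2302, 0.1494]
tcp_rot: [0.538, 0.457, -0.537, 0.461]
contact_force: [-0.4, -0.6, -0.3]
opening: 0.999
```

```bash
python3 -c "
from h import *
plan([.436,-.067,.145],.234)"
```

```text
t 14.37 pos [ 0.4274 -0.2302  0.1494] open 0.999 F [-0.44 -0.64 -0.27] M [0.029 0.052 0.013]
shift [ 0.013 -0.056 -0.542] turn [-0.249  0.002 -0.003]
```

play_rows([
  [100, [0.013, 0, -0.13], [-0.07, 0, 0]],
  [100, [0.013, 0, -0.26], [-0.14, 0, 0]],
  [100, [0.013, -0.03, -0.4], [-0.2, 0, 0]],
  [100, [0.013, -0.056, -0.542], [-0.249, 0, 0]],
  [100, [0.013, -0.056, -0.542], [-0.249, 0, 0]],
  [100, [0.013, -0.056, -0.542], [-0.249, 0, 0]],
  [100, [0.013, -0.056, -0.542], [-0.249, 0, 0]],
  [100, [0.013, -0.056, -0.542], [-0.249, 0, 0]],
])

```text
time: 15.03
eef_pos: [0.4347, -0.0668, 0.1423]
tcp_rot: [0.438, 0.555, -0.439, 0.554]
contact_force: [0.2, -1.2, 0.1]
opening: 1.002
```

```bash
python3 -c "
from h import *
plan([.436,-.067,.011],.234)
snap('wrist','w2',s=1.3)"
```

```text
t 15.03 pos [ 0.4347 -0.0668  0.1423] open 1.002 F [ 0.22 -1.17  0.12] M [-0.005 -0.068 -0.035]
shift [0.438 0.005 0.002] turn [-0.001 -0.     0.001]
```

View pics/w2.png

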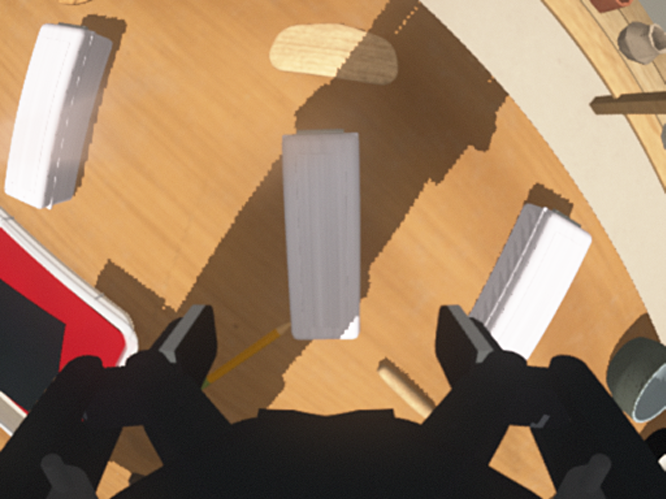

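The middle case at (322,235) is straight and centred between the fingers, and case C lies flat at the right. Descending.

play_rows([
  [100, [0.1, 0, 0.005], [0, 0, 0]],
  [100, [0.2, 0, 0.01], [0, 0, 0]],
  [100, [0.3, 0, 0.01], [0, 0, 0]],
  [100, [0.38, 0, 0.01], [0, 0, 0]],
  [100, [0.438, 0, 0.01], [0, 0, 0]],
  [100, [0.438, 0, 0.01], [0, 0, 0]],
  [0, [0.438, 0, 0.01], [0, 0, 0]],
  [0, [0.438, 0, 0.01], [0, 0, 0]],
  [0, [0.438, 0, 0.01], [0, 0, 0]],
  [0, [0.438, 0, 0.01], [0, 0, 0]],
])

```text
time: 15.92
eef_pos: [0.4372, -0.0694, 0.0136]
tcp_rot: [0.439, 0.554, -0.438, 0.556]
contact_force: [1.2, 2.1, 3.6]
opening: 0.553
```

play_rows([
  [0, [0, 0, 0], [0, 0, 0]],
  [0, [0, 0, 0], [0, 0, 0]],
  [0, [0, 0, 0], [0, 0, 0]],
  [0, [-0.05, 0, 0], [0, 0, 0]],
  [0, [-0.12, 0, 0], [0, 0, 0]],
  [0, [-0.22, 0, 0], [0, 0, 0]],
  [0, [-0.32, 0, 0], [0, 0, 0]],
  [0, [-0.4, 0, 0], [0, 0, 0]],
  [0, [-0.4, 0, 0], [0, 0, 0]],
  [0, [-0.4, 0, 0], [0, 0, 0]],
])

```text
time: 16.75
eef_pos: [0.436, -0.0691, 0.1322]
tcp_rot: [0.438, 0.554, -0.438, 0.556]
contact_force: [-0.6, 0.1, -4.6]
opening: 0.55
```

play_rows([
  [0, [0, 0, 0], [0, 0, 0.05]],
  [0, [0, 0, 0], [0, 0, 0.1]],
  [0, [0, 0, 0], [0, 0, 0.14]],
  [0, [0, 0, 0], [0, 0, 0.14]],
  [0, [0, 0, 0], [0, 0, 0.14]],
  [0, [0, 0, 0], [0, 0, 0.14]],
  [0, [0, 0, 0], [0, 0, 0.14]],
  [0, [0, 0, 0], [0, 0, 0.14]],
  [0, [0, 0, 0], [0, 0, 0.14]],
  [0, [0, 0, 0], [0, 0, 0.14]],
])

```text
time: 17.58
eef_pos: [0.4358, -0.0688, 0.1317]
tcp_rot: [0.496, 0.504, -0.374, 0.6]
contact_force: [-1.0, -0.8, -5.2]
opening: 0.552
```

play_rows([
  [0, [0, 0, 0], [0, 0, -0.03]],
  [0, [0, 0, 0], [0, 0, -0.06]],
  [0, [0, 0, 0], [0, 0, -0.09]],
  [0, [0, 0, 0], [0, 0, -0.12]],
  [0, [0, 0, 0], [0, 0, -0.14]],
  [0, [0, 0, 0], [0, 0, -0.14]],
])

```text
time: 18.08
eef_pos: [0.4367, -0.0688, 0.1319]
tcp_rot: [0.438, 0.555, -0.438, 0.555]
contact_force: [0.5, -0.2, -5.2]
opening: 0.55
```

```bash
python3 -c "
from h import *
samp(8)
plan([.436,-.067,.13],.234)"
```

```text
18.13 [-0.2  0.8 -5. ] Mtool [-0.04 -0.01 -0.01] Mw [-0.01  0.01  0.04]
18.18 [-0.   0.4 -4.2] Mtool [-0.08  0.03 -0.04] Mw [0.02 0.05 0.08]
18.23 [-0.3  0.6 -5.1] Mtool [-0.08  0.01 -0.01] Mw [0.01 0.01 0.08]
18.28 [ 1.1 -0.6 -4.7] Mtool [ 0.04 -0.02 -0.02] Mw [-0.02  0.02 -0.04]
18.33 [ 0.6 -0.  -4.4] Mtool [ 0.01 -0.01  0.05] Mw [-0.   -0.05 -0.01]
18.38 [-0.2  0.8 -3.8] Mtool [ 0.01  0.02 -0.04] Mw [ 0.01  0.05 -0.01]
18.43 [ 0.2  0.7 -4. ] Mtool [ 0.02 -0.06 -0.09] Mw [-0.08  0.08 -0.02]
18.48 [ 0.2 -0.1 -5.4] Mtool [0.   0.01 0.02] Mw [ 0.02 -0.02 -0.  ]
t 18.48 pos [ 0.4353 -0.0689  0.1316] open 0.549 F [ 0.16 -0.11 -5.37] M [ 0.017 -0.018 -0.003]
shift [ 0.005  0.004 -0.006] turn [ 0. -0. -0.]
```

play_rows([
  [0, [0, 0, 0], [0, 0, -0.05]],
  [0, [0, 0, 0], [0, 0, -0.1]],
  [0, [0, 0, 0], [0, 0, -0.14]],
  [0, [0, 0, 0], [0, 0, -0.14]],
  [0, [0, 0, 0], [0, 0, -0.14]],
  [0, [0, 0, 0], [0, 0, -0.14]],
  [0, [0, 0, 0], [0, 0, -0.14]],
  [0, [0, 0, 0], [0, 0, -0.14]],
  [0, [0, 0, 0], [0, 0, -0.14]],
  [0, [0, 0, 0], [0, 0, -0.14]],
])

```text
time: 19.32
eef_pos: [0.4354, -0.0689, 0.1318]
tcp_rot: [0.375, 0.6, -0.496, 0.504]
contact_force: [0.3, -0.2, -4.5]
opening: 0.55
```

play_rows([
  [0, [0, 0, 0], [0, 0, 0.03]],
  [0, [0, 0, 0], [0, 0, 0.06]],
  [0, [0, 0, 0], [0, 0, 0.09]],
  [0, [0, 0, 0], [0, 0, 0.12]],
  [0, [0, 0, 0], [0, 0, 0.14]],
  [0, [0, 0, 0], [0, 0, 0.14]],
])

```text
time: 19.82
eef_pos: [0.4345, -0.0689, 0.1315]
tcp_rot: [0.438, 0.555, -0.438, 0.555]
contact_force: [-0.8, -0.2, -5.4]
opening: 0.55
```

```bash
python3 -c "
from h import *
samp(8)"
```

```text
19.87 [-0.8 -0.2 -4.6] Mtool [ 0.02  0.02 -0.05] Mw [ 0.01  0.06 -0.02]
19.92 [-0.1 -0.2 -5.4] Mtool [ 0.02 -0.02 -0.04] Mw [-0.02  0.03 -0.02]
19.97 [ 0.5  0.4 -4.7] Mtool [-0.    0.03 -0.02] Mw [0.03 0.03 0.  ]
20.02 [-0.3 -0.7 -4.6] Mtool [0.01 0.04 0.02] Mw [ 0.04 -0.01 -0.01]
20.07 [-0.7 -0.3 -4.6] Mtool [ 0.02 -0.01  0.  ] Mw [-0.   -0.   -0.02]
20.12 [ 0.1  0.9 -3.4] Mtool [-0. -0.  0.] Mw [-0. -0.  0.]
20.17 [-0.2  0.1 -5. ] Mtool [ 0.    0.02 -0.01] Mw [ 0.02  0.02 -0.  ]
20.22 [ 0.4 -0.5 -4.6] Mtool [ 0.03  0.01 -0.  ] Mw [ 0.01  0.   -0.03]
```

Case B shows no shift (-0.02 vs -0.01 Nm), so it is silent. Case C, with its ±0.07 shift and jolts of up to 1.3 Nm, has the ball. Putting B back and fetching C.

play_rows([
  [0, [0.1, 0, 0], [0, 0, 0]],
  [0, [0.2, 0, 0], [0, 0, 0]],
  [0, [0.28, 0, 0], [0, 0, 0]],
  [0, [0.34, 0, 0], [0, 0, 0]],
  [0, [0.38, 0, 0], [0, 0, 0]],
  [0, [0.397, 0, 0], [0, 0, 0]],
  [0, [0.397, 0, 0], [0, 0, 0]],
  [100, [0.397, 0, 0], [0, 0, 0]],
  [100, [0.397, 0, 0], [0, 0, 0]],
  [100, [0.397, 0, 0], [0, 0, 0]],
])

```text
time: 21.05
eef_pos: [0.4369, -0.0693, 0.0135]
tcp_rot: [0.438, 0.554, -0.438, 0.556]
contact_force: [0.4, 0.9, 0.2]
opening: 0.942
```

play_rows([
  [100, [0, 0, 0], [0, 0, 0]],
  [100, [0, 0, 0], [0, 0, 0]],
  [100, [-0.1, 0, 0], [0, 0, 0]],
  [100, [-0.23, 0, 0], [0, 0, 0]],
  [100, [-0.36, 0, 0], [0, 0, 0]],
  [100, [-0.45, 0, 0], [0, 0, 0]],
  [100, [-0.45, 0, 0], [0, 0, 0]],
  [100, [-0.45, 0, 0], [0, 0, 0]],
])

```text
time: 21.72
eef_pos: [0.437, -0.0694, 0.1497]
tcp_rot: [0.439, 0.553, -0.438, 0.557]
contact_force: [-0.1, 0.5, -0.1]
opening: 0.997
```

```bash
python3 -c "
from h import *
plan([.427,-.2296,.145],-.156)"
```

```text
t 21.72 pos [ 0.437  -0.0694  0.1497] open 0.997 F [-0.1   0.46 -0.06] M [ 0.044 -0.057 -0.045]
shift [ 0.017 -0.156  0.512] turn [ 0.249  0.001 -0.003]
```

play_rows([
  [100, [0.017, 0, 0.13], [0.07, 0, 0]],
  [100, [0.017, -0.05, 0.26], [0.14, 0, 0]],
  [100, [0.017, -0.1, 0.4], [0.2, 0, 0]],
  [100, [0.017, -0.156, 0.512], [0.249, 0, -0.003]],
  [100, [0.017, -0.156, 0.512], [0.249, 0, -0.003]],
  [100, [0.017, -0.156, 0.512], [0.249, 0, -0.003]],
  [100, [0.017, -0.156, 0.512], [0.249, 0, -0.003]],
  [100, [0.017, -0.156, 0.512], [0.249, 0, -0.003]],
])

```text
time: 22.38
eef_pos: [0.4252, -0.2276, 0.141]
tcp_rot: [-0.536, -0.462, 0.539, -0.458]
contact_force: [0.1, -0.3, -0.1]
opening: 0.999
```

```bash
python3 -c "
from h import *
plan([.427,-.2296,.0125],-.156)"
```

```text
t 22.38 pos [ 0.4252 -0.2276  0.141 ] open 0.999 F [ 0.05 -0.33 -0.06] M [ 0.039 -0.023  0.023]
shift [0.428 0.01  0.006] turn [ 0.001 -0.001  0.004]
```

play_rows([
  [100, [0.1, 0.01, 0.006], [0, 0, 0]],
  [100, [0.2, 0.01, 0.006], [0, 0, 0]],
  [100, [0.3, 0.01, 0.006], [0, 0, 0]],
  [100, [0.38, 0.01, 0.006], [0, 0, 0]],
  [100, [0.425, 0.01, 0.006], [0, 0, 0]],
  [100, [0.425, 0.01, 0.006], [0, 0, 0]],
  [0, [0.425, 0.01, 0.006], [0, 0, 0]],
  [0, [0.425, 0.01, 0.006], [0, 0, 0]],
  [0, [0.425, 0.01, 0.006], [0, 0, 0]],
  [0, [0.425, 0.01, 0.006], [0, 0, 0]],
])

```text
time: 23.22
eef_pos: [0.4293, -0.2317, 0.0169]
tcp_rot: [-0.537, -0.459, 0.538, -0.459]
contact_force: [0.3, 3.0, 5.4]
opening: 0.548
```

play_rows([
  [0, [0, 0, 0], [0, 0, 0]],
  [0, [0, 0, 0], [0, 0, 0]],
  [0, [0, 0, 0], [0, 0, 0]],
  [0, [-0.05, 0, 0], [0, 0, 0]],
  [0, [-0.12, 0, 0], [0, 0, 0]],
  [0, [-0.22, 0, 0], [0, 0, 0]],
  [0, [-0.32, 0, 0], [0, 0, 0]],
  [0, [-0.42, 0, 0], [0, 0, 0]],
  [0, [-0.5, 0, 0], [0, 0, 0]],
  [0, [-0.5, 0, 0], [0, 0, 0]],
])

```text
time: 24.05
eef_pos: [0.4307, -0.2333, 0.17]
tcp_rot: [-0.537, -0.457, 0.538, -0.462]
contact_force: [1.3, -1.4, -5.0]
opening: 0.543
```

play_rows([
  [0, [0, 0, 0], [0, 0, 0.08]],
  [0, [0, 0, 0], [0, 0, 0.16]],
  [0, [0, 0, 0], [0, 0, 0.16]],
  [0, [0, 0, 0], [0, 0, 0.16]],
  [0, [0, 0, 0], [0, 0, 0.16]],
  [0, [0, 0, 0], [0, 0, 0.08]],
  [0, [0, 0, 0], [0, 0, 0]],
  [0, [0, 0, 0], [0, 0, 0]],
])

```text
time: 24.72
eef_pos: [0.4322, -0.2331, 0.1656]
tcp_rot: [-0.535, -0.46, 0.539, -0.459]
contact_force: [0.5, -0.4, -6.0]
opening: 0.551
```

```bash
python3 -c "
from h import *
plan([.639,.189,.165],-.156)"
```

```text
t 24.72 pos [ 0.4322 -0.2331  0.1656] open 0.551 F [ 0.55 -0.38 -5.96] M [-0.059 -0.261 -0.04 ]
shift [-0.005  0.464 -1.497] turn [0.    0.002 0.003]
```

play_rows([
  [0, [-0.005, 0.03, -0.07], [0, 0, 0]],
  [0, [-0.005, 0.06, -0.18], [0, 0, 0]],
  [0, [-0.005, 0.1, -0.3], [0, 0, 0]],
  [0, [-0.005, 0.14, -0.42], [0, 0, 0]],
  [0, [-0.005, 0.18, -0.54], [0, 0, 0]],
  [0, [-0.005, 0.22, -0.66], [0, 0, 0]],
  [0, [-0.005, 0.25, -0.76], [0, 0, 0]],
  [0, [-0.005, 0.28, -0.86], [0, 0, 0]],
  [0, [-0.005, 0.3, -0.92], [0, 0, 0]],
  [0, [-0.005, 0.3, -0.95], [0, 0, 0]],
])

```text
time: 25.55
eef_pos: [0.5639, 0.0388, 0.1658]
tcp_rot: [-0.537, -0.461, 0.537, -0.46]
contact_force: [0.5, 0.0, -6.6]
opening: 0.548
```

```bash
python3 -c "
from h import *
plan([.639,.189,.165],-.156)"
```

```text
t 25.55 pos [0.5639 0.0388 0.1658] open 0.548 F [ 0.49  0.   -6.56] M [-0.072 -0.007 -0.005]
shift [ 0.003  0.171 -0.533] turn [ 0.002 -0.001  0.001]
```

play_rows([
  [0, [0.003, 0.03, -0.08], [0, 0, 0]],
  [0, [0.003, 0.06, -0.18], [0, 0, 0]],
  [0, [0.003, 0.09, -0.28], [0, 0, 0]],
  [0, [0.003, 0.12, -0.38], [0, 0, 0]],
  [0, [0.003, 0.15, -0.46], [0, 0, 0]],
  [0, [0.003, 0.17, -0.51], [0, 0, 0]],
  [0, [0.003, 0.17, -0.525], [0, 0, 0]],
  [0, [0.003, 0.17, -0.525], [0, 0, 0]],
  [0, [0.003, 0.17, -0.525], [0, 0, 0]],
  [0, [0.003, 0.17, -0.525], [0, 0, 0]],
])

```text
time: 26.38
eef_pos: [0.6364, 0.1825, 0.164]
tcp_rot: [-0.536, -0.46, 0.539, -0.458]
contact_force: [-0.1, -1.2, -6.5]
opening: 0.548
```

```bash
python3 -c "
from h import *
plan([.639,.189,.165],-.156)
samp(5)
snap('side','s2',s=1.5)"
```

```text
t 26.38 pos [0.6364 0.1825 0.164 ] open 0.548 F [-0.15 -1.23 -6.51] M [ 0.03  -0.077  0.061]
shift [-0.003  0.005 -0.023] turn [-0.001  0.001  0.003]
26.43 [ 0.1 -0.1 -6. ] Mtool [-0.01 -0.01  0.09] Mw [-0.03 -0.09  0.01]
26.48 [-0.2  0.5 -5.9] Mtool [ 0.03 -0.02  0.1 ] Mw [-0.04 -0.09 -0.03]
26.53 [-0.5  0.1 -6.9] Mtool [0.03 0.   0.08] Mw [-0.01 -0.08 -0.03]
26.58 [-0.5 -0.1 -6.4] Mtool [ 0.02 -0.01  0.08] Mw [-0.03 -0.07 -0.02]
26.63 [ 0.1  0.5 -6.5] Mtool [-0.03  0.03  0.08] Mw [ 0.01 -0.08  0.03]
```

View pics/s2.png

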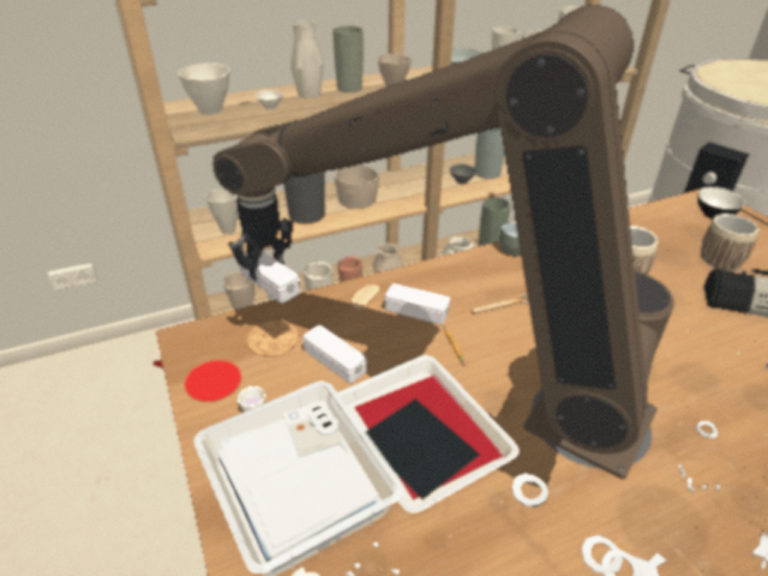

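The side view shows the case held level at (278,278) above the cork mat at (273,338). Cases A and B lie flat, and the rib and egg cup are in place. Settling briefly, then handing in.

play_rows([
  [0, [0, 0, 0], [0, 0, 0]],
  [0, [0, 0, 0], [0, 0, 0]],
  [0, [0, 0, 0], [0, 0, 0]],
  [0, [0, 0, 0], [0, 0, 0]],
  [0, [0, 0, 0], [0, 0, 0]],
  [0, [0, 0, 0], [0, 0, 0]],
])

```text
time: 27.18
eef_pos: [0.6368, 0.1838, 0.1645]
tcp_rot: [-0.536, -0.46, 0.539, -0.458]
contact_force: [-0.2, 0.1, -6.6]
opening: 0.547
```

```bash
python3 -c "
from h import *
plan([.639,.189,.165],-.156)
print(ctrl.get_state()['dq'].round(3))
print(ctrl.sign_off())"
```

```text
t 27.18 pos [0.6368 0.1838 0.1645] open 0.547 F [-0.17  0.11 -6.56] M [-0.037 -0.088  0.057]
shift [-0.002  0.004 -0.018] turn [-0.     0.001  0.003]
[ 0.     0.001  0.001 -0.001  0.002  0.   ]
the job is handed in; nothing more can be done
None
```

I picked the right-hand case (as seen from the robot) as the one with the ball and handed the job in at 27 s, holding it level over the cork mat.

- **How I found it:** I lifted and tipped the right-hand and middle cases. Held level again after each tip, the right-hand case's wrist moment read +0.07 or -0.07 Nm depending on which way it had been tipped. A ball changing ends should shift it by about 0.17 Nm in all. The middle case showed no shift, so I put it back where it lay. The third case I left untouched.
- **Last checks:** The arm was still and the case gripped (opening 0.547). By the tool position, its centre is about 6 mm from the mat's centre in plan and about 17 cm above the bench. The last side picture showed the other two cases flat, and the rib and egg cup in place.
- **What did not fully agree:** My samples showed no separate knock while the case was tilted. Swings of about 1 Nm appeared only after some returns to level, and part of that may be the arm ringing. The choice therefore rests on the shift in level moment, which showed again in the final hold (+0.08 Nm). The grey cup was mostly hidden in the last picture, so I did not check it again; the arm never went near it while low.

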